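Put the stray mixing pot away and push the row of pots home

ROBOT

A 6-joint arm with a two-finger parallel gripper is mounted at the origin on the work surface. World frame = base frame: x ahead of the robot, y to its left, z up, the work surface at z = 0. Lengths are in mm, angles in rad, forces in N, time in s.
With the tool pointing down it reaches from about 250 to 800 mm from the base axis. Payload 3.9 kg.
Tool frame: the origin (TCP) lies midway between the tips of the shut fingers; the grasp point (between the pads) lies 19 mm behind it (env.tcp_to_grasp is the distance from the TCP to the grasp point, in mm); z points along the fingers, y is the line along which they close (so a half turn about z gives the same grasp; the last joint's range is limited). The gripper opens to 85 mm and grips with 20 to 120 N. Pads are 22 mm wide; open, the fingers measure 114 mm over their backs; the gripper's body (76 mm by 85 mm) begins 54 mm behind the grasp point. The pads swing forward as they close: fully open they stand 13 mm farther back than shut.
Start: joints at [-1.335, 0.26, -0.138, 1.173, 0, 1.571], TCP at [122.647, -510.463, 231.304] pointing down, gripper open.
Joint ranges: [-2.78, 2.78], [-0.83, 1.72], [-1.28, 1.37], [-1.9, 2.12], [-1.57, 1.48], [-3.14, 3.14]. Speed limits (rad/s): [2.57, 2.57, 3.14, 3.14, 3.14, 3.14].

INTERFACE

Orientations are given as a 3x3 rotation matrix whose columns are the frame's x, y, z axes.
In Python, from bench import env gives the robot as it stands.
- The arm moves only by the tool servo_tool, never from a script. Its argument "plan" is a list of rows, each a list of 4 numbers: the shift along the tool's x, y, z in units of 25 mm (1.0 is 25 mm), then the turn about the tool's z in rad. In form: [[x, y, z, yaw], ...]. A call has exactly 10 rows; each row is the pose to reach, as a shift and turn from the pose commanded when the call began, along the tool's axes at that moment; what a row does not reach only later rows make up. A row lasts 1/12 s, in which the tool goes at most 41.7 mm and 7.16 degrees, less where a joint would pass 70% of its speed; a pose out of reach is approached as far as the arm can. A call with a gripper value outside its range is refused whole. "hand" is the opening, from 0 (shut) to 1 (fully open), set as the call begins (left out, the last holds). The fingers move at their own pace and stop on an object; "grip_force" is the grip in N (left out, the last holds). Time passes only in rows, so rows that repeat a pose let the fingers close, or fill a call up. It gives the time, the measured TCP pose, the force, the opening and the grip force at its end, in the units of the state.
- env.get_state(): the state, without advancing time (a new reading comes with each control period).
- env.snapshot(name): name is "scene" or "side" or "wrist"; returns a dict with "frame" (480x640x3 uint8, red, green, blue), "range_z" (480x640 float32, mm along the optical axis (not along the pixel's ray), 0 where there is no reading), "fx", "fy", "cx", "cy" (pixels), "k1" (the pictures are not rectified: a ray, as slopes to the right and down, at radius r is drawn at 1 + k1 r^2 times it, then the intrinsics apply), "rvec" (rotation vector, rad) and "tvec" (3), from world to camera coordinates, as OpenCV has them. Camera axes: x right, y down, z forward; pixel columns grow to the right and rows downward; lengths in mm; the calibration is good to about 2 mm. A picture is of the moment at which its call begins.
- env.hand_in(): hands the job in; it is judged then, once.
The state is a dict: "t": time; "joints": joint angles; "joint_velocities": joint speeds; "joint_efforts": joint torques, N m; "tool_pos": TCP position; "ee_rot": TCP orientation; "contact_force": force on the tool from outside, world axes, zero at the start; "torque": the same for the moment, N m; "grip_width": finger opening in mm; "grasp_force": force on a finger pad.
Only numpy, scipy, OpenCV 4.12 (cv2) and the standard library are available. Lean on these libraries where they do the work, as an engineer would, in place of code of your own. Each camera call takes 0.05 s, during which the arm holds its last target. There are 200 camera calls.

TASK

Put the stray steel mixing pot away: lay it on the rails of the pot rack behind the other pots, its mouth towards the end board like theirs, and let go of it while it still lies clear of them. Then push it from behind so that the row slides up to the end board and all four pots are nested fully home in one straight stack on the rails. Leave the other things on the bench where they are.

Things in the scene. Friction and masses are not known exactly. Their poses are not given: they have to be found in the camera images.
- stray_pot_centre (a point): Stray pot's centre: on its axis, half-way along its 80 mm. A plain steel pot lying on its side, loose on the bench between robot and rack, axis level, 32 mm above the bench. x runs from the closed bottom to the open mouth. Grip it across the 64 mm collar from above, best about 14 mm from this point towards the mouth.
- stray_pot: The stray pot itself (origin and axes as its centre point). All four pots are alike, about 0.13 kg: a straight collar at the mouth end, 64 mm across, bore 58 mm, from 6 to 40 mm from the centre towards the mouth; then a step in to a body 55 mm across that tapers over 46 mm to the flat closed bottom, 45 mm across.
- pot_a_centre (a point): Centre of the first pot of the row, like the stray one, lying level in the rack, mouth against the end board. x points to its mouth.
- pot_b_centre (a point): Centre of the second pot, already nested over the bottom of the first. x points to its mouth. When one pot is home over the next, its rim meets the other's collar step and their centres are 34 mm apart.
- pot_c_centre (a point): Centre of the third pot, lying loose on the rails behind the nested pair, 10 to 36 mm short of touching their bottom, mouth (x) towards them and bottom towards the open end. Pots slide freely on the rails: a push of 1 or 2 N moves the row, until all is home.
- pot_a: First pot as a body; origin and axes as its centre point.
- pot_b: Second pot as a body; origin and axes as its centre point.
- pot_c: Third pot as a body; origin and axes as its centre point.
- end_board (a point): Point on the inner face of the rack's upright end board (130 mm wide, 165 mm tall), on the row's axis, 78 mm above the bench. x points along the rails into the board (the way to push), z up. Two round wooden rails, 44 mm apart, tops 53 mm above the bench, run 357 mm from the board to the open end. Rack fixed. A pot laid on the rails centres itself, axis at this height.
- wax_tin: Bystander: round metal tin, 91 mm across, 34 mm tall, origin at its underside.
- oilstone: Bystander: sharpening stone in a wooden box, 150 x 66 x 38 mm, long along its x, origin at its underside.
- mallet: Bystander: lying round carving mallet, head 95 mm thick, 260 mm long.
- gouge_1: Bystander: carving gouge lying on the bench, 260 mm long.
- gouge_2: Bystander: carving gouge, 250 mm long.
- gouge_3: Bystander: carving gouge, 270 mm long.
- folding_rule: Bystander: folded yellow rule, 236 mm long, 17 mm tall.
- offcut: Bystander: board offcut, 220 x 60 x 22 mm.
Mind the look-alikes: they are no part of the job. Leave any black or purple look-alike of the stray_pot alone.

How it is judged (in metres and radians):
On the way:
1. the stray pot lies on the rails in line behind the row, mouth towards the end board, let go, not yet over the third pot's bottom by more than 25 mm (y of stray_pot_centre in the frame of end_board between -0.008 and 0.008 m and z of stray_pot_centre in the frame of end_board between -0.008 and 0.008 m and angle between the x axis of stray_pot_centre and the x axis of end_board, either way round below 0.12 rad and x of end_board in the frame of stray_pot_centre above 0 m and x of stray_pot_centre in the frame of pot_c_centre below -0.055 m and contact force between the fingers and stray_pot below 0.2 N and linear speed of stray_pot below 0.02 m/s), for 0.2 s.
At the end, for the whole second after the job is handed in: All four pots lie at rest in line on the rails, mouths to the end board, the first within 8 mm of the board, each next one home over the bottom of the one before (rims and collar steps less than 4.5 mm apart, axes within 4 mm) (x of end_board in the frame of pot_a_centre above 0 m and x of pot_a_centre in the frame of end_board above -0.048 m and y of pot_a_centre in the frame of end_board between -0.005 and 0.005 m and z of pot_a_centre in the frame of end_board between -0.005 and 0.005 m and angle between the x axis of pot_a_centre and the x axis of end_board, either way round below 0.08 rad and x of pot_b_centre in the frame of pot_a_centre between -0.0385 and -0.03 m and y of pot_b_centre in the frame of pot_a_centre between -0.004 and 0.004 m and z of pot_b_centre in the frame of pot_a_centre between -0.004 and 0.004 m and angle between the x axis of pot_b_centre and the x axis of pot_a_centre, either way round below 0.08 rad and x of end_board in the frame of pot_b_centre above 0 m and x of pot_c_centre in the frame of pot_b_centre between -0.0385 and -0.03 m and y of pot_c_centre in the frame of pot_b_centre between -0.004 and 0.004 m and z of pot_c_centre in the frame of pot_b_centre between -0.004 and 0.004 m and angle between the x axis of pot_c_centre and the x axis of pot_b_centre, either way round below 0.08 rad and x of end_board in the frame of pot_c_centre above 0 m and x of stray_pot_centre in the frame of pot_c_centre between -0.0385 and -0.03 m and y of stray_pot_centre in the frame of pot_c_centre between -0.004 and 0.004 m and z of stray_pot_centre in the frame of pot_c_centre between -0.004 and 0.004 m and angle between the x axis of stray_pot_centre and the x axis of pot_c_centre, either way round below 0.08 rad and x of end_board in the frame of stray_pot_centre above 0 m and linear speed of each of pot_a, pot_b, pot_c, stray_pot below 0.01 m/s); the robot touches nothing.
It fails at once if another thing on the bench is shifted by more than 30 mm (distance of any of gouge_1, gouge_2, gouge_3, mallet, folding_rule, offcut, wax_tin, oilstone from where it was at the start of the episode above 0.03 m).
It also fails if it takes over 50 s, if anything falls off the work surface, if the arm or the gripper's body presses on something with over 40 N, if the wrist force passes 120 N, or if a joint passes its speed limit or range.

## Working session

There is one attempt and no reset: what is moved stays moved. The work goes in short steps, Python scripts to look and compute and a tool call to move; the robot and the scene stay as the last step left them, time stands still between calls to the robot, and variables do not carry over. Pictures are saved under pics/ and viewed, at most 13 in all, crops included, and the job is handed in when it is done.

Besides the shell and the picture viewer there is one more tool, called after "Call:" by a JSON object that holds its "api" and its "payload", one argument or row to a line. servo_tool: Moves the arm, as the interface text tells. Its arguments: {"type":"object","properties":{"plan":{"type":"array","items":{"type":"array","items":{"type":"number"}}},"hand":{"type":"number"},"grip_force":{"type":"number"}},"required":["plan"]}

```bash
mkdir -p pics; cat > h.py <<'E'
import numpy as np,cv2
from bench import env
def snap(n,save=None):
    s=env.snapshot(n)
    if save: cv2.imwrite('pics/'+save,cv2.cvtColor(s['frame'],cv2.COLOR_RGB2BGR))
    return s
def cloud(s):
    K=np.array([[s['fx'],0,s['cx']],[0,s['fy'],s['cy']],[0,0,1.]])
    v,u=np.mgrid[0:480,0:640]
    p=cv2.undistortPoints(np.stack([u,v],-1).reshape(-1,1,2).astype(float),K,np.array([s['k1'],0,0,0.])).reshape(480,640,2)
    z=s['range_z'].astype(float)
    c=np.dstack([p*z[...,None],z]); R=cv2.Rodrigues(np.array(s['rvec'],float))[0]
    w=(c-np.array(s['tvec'],float).ravel())@R
    w[z==0]=np.nan
    return w
E
python3 - <<'E'
from h import *
for n in ('scene','side'):
    s=snap(n,n+'0.png');w=cloud(s);np.savez(n+'0.npz',w=w,f=s['frame'])
    print(n,np.array(s['tvec']).ravel(),s['fx'],s['k1'],np.isnan(w).mean())
print(env.get_state())
E
```

```text
scene [-131.61003989 -226.63788379 2006.43705833] 567.3779882912994 -0.09997536715174976 0.04270182291666667
side [ 445.88450839  261.48305826 1149.48339303] 504.3100791227128 -0.025377716406410625 0.0040071614583333335
{'t': 0.1, 'joints': array([-1.33496629e+00,  2.60632694e-01, -1.39246747e-01,  1.17273350e+00,
        1.40912247e-05,  1.57079036e+00]), 'joint_velocities': array([ 1.35125166e-04, -9.51911075e-04,  1.37559718e-03,  9.69377591e-05,
        2.03780196e-04,  1.39635219e-03]), 'joint_efforts': array([-2.42429032e-04, -4.06508160e+01,  2.54528081e+01,  1.00956619e-02,
       -3.07623998e-05,  8.75209196e-06]), 'tool_pos': array([ 122.52347021, -509.85461008,  230.53810108]), 'ee_rot': array([[ 9.72319349e-01,  2.33655547e-01, -4.10750519e-04],
       [ 2.33655908e-01, -9.72317739e-01,  1.76962226e-03],
       [ 1.41020422e-05, -1.81661225e-03, -9.99998350e-01]]), 'contact_force': array([-0.28704153,  0.62922633,  0.42542812]), 'torque': array([-0.00516565,  0.02418826,  0.02385035]), 'grasp_force': 0.0, 'grip_width': 85.2310329204567}
```

View pics/scene0.png

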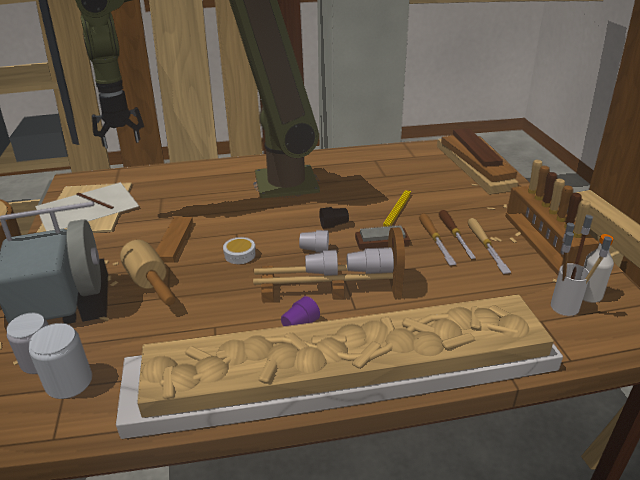

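View pics/side0.png

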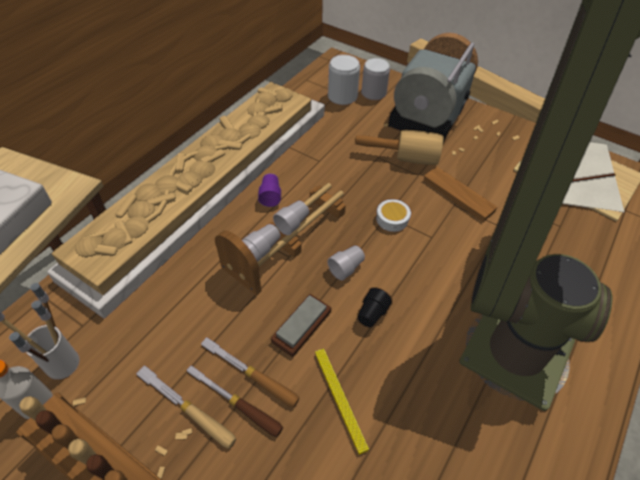

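Candidates: steel pot at scene (314,240) / side (346,262), black at scene (334,216) / side (374,306), and purple at scene (300,312) / side (270,190). The steel one, between robot and rack, fits the description; a crop will confirm it. The row is at side (240–310, 215–250), with the end board at side (237,262).

```bash
python3 - <<'E'
from h import *
out=[]
for n,(x0,y0,x1,y1) in (('side',(205,165,405,335)),('scene',(240,190,420,310))):
    d=np.load(n+'0.npz');w=d['w'];f=d['f'];c=f[y0:y1,x0:x1]
    out.append(cv2.resize(cv2.cvtColor(c,cv2.COLOR_RGB2BGR),(400,340),interpolation=cv2.INTER_CUBIC))
    hsv=cv2.cvtColor(f,cv2.COLOR_RGB2HSV)
    m=((hsv[...,1]<45)&(hsv[...,2]>90)&(w[...,2]>6)&(w[...,2]<130)).astype(np.uint8)
    m[:y0]=0;m[y1:]=0;m[:,:x0]=0;m[:,x1:]=0
    k,l,st,ce=cv2.connectedComponentsWithStats(m)
    for i in range(1,k):
        if st[i,4]<80: continue
        p=w[l==i];p=p[~np.isnan(p).any(1)]
        r=cv2.minAreaRect(p[:,:2].astype(np.float32))
        print(n,st[i],'med',np.median(p,0).round(0),'lo',np.percentile(p,3,0).round(),'hi',np.percentile(p,97,0).round(),'rect',np.round(r[0],0),np.round(r[1],0),r[2])
    # rack wood brown board: points z>100
    b=(w[...,2]>100)&(w[...,2]<175);b[:y0]=0;b[y1:]=0;b[:,:x0]=0;b[:,x1:]=0
    p=w[b];print('board',len(p),np.median(p,0),np.percentile(p,3,0),np.percentile(p,97,0))
cv2.imwrite('pics/crop0.png',np.hstack(out))
E
```

```text
side [205 165  55  50 541] med [848.   1.  44.] lo [ 840. -107.   37.] hi [860.  96.  50.] rect [850.  -9.] [ 27. 233.] 0.5136911869049072
side [ 243  201   66   57 1226] med [622.  84. 100.] lo [599. -19.  49.] hi [653. 165. 111.] rect [629.  71.] [201.  64.] 84.9443588256836
side [377 200  28  30 301] med [ 434. -158.   32.] lo [ 394. -232.    9.] hi [ 472. -147.   37.] rect [ 437. -186.] [73. 91.] 28.59963035583496
side [330 246  34  29 533] med [439.  31.  55.] lo [420. -12.  31.] hi [474.  61.  65.] rect [446.  21.] [82. 61.] 75.21831512451172
side [277 296  49  39 898] med [446. 220.  38.] lo [421. 167.  34.] hi [468. 275.  41.] rect [445. 224.] [124.  50.] 86.62132263183594
board 1554 [630.71448862 196.59681111 111.27780853] [586.89775531   2.62409286 100.47901569] [710.75690951 215.02523656 164.07566378]
scene [360 226  45  12 275] med [447. 205.  37.] lo [423. 164.  33.] hi [471. 281.  41.] rect [448. 222.] [ 55. 122.] 0.5121741890907288
scene [299 230  30  19 455] med [467.  21.  49.] lo [435. -20.  25.] hi [489.  61.  64.] rect [451.  19.] [80. 76.] 71.6010513305664
scene [240 238  15  26 187] med [ 468. -170.   26.] lo [ 398. -193.    7.] hi [ 480. -151.   36.] rect [ 439. -171.] [41. 94.] 84.86001586914062
scene [347 247  47  24 892] med [661. 133.  97.] lo [631.  76.  74.] hi [679. 182. 110.] rect [641. 131.] [115.  78.] 82.71334838867188
scene [305 250  33  23 598] med [645.  11.  95.] lo [617. -31.  74.] hi [662.  43. 109.] rect [570.  14.] [ 80. 188.] 83.20909881591797
board 1029 [653.52901118 180.23269332 108.72933559] [617.22770956  -5.04784968 100.61154251] [713.60750629 202.36671084 163.12998977]
```

View pics/crop0.png

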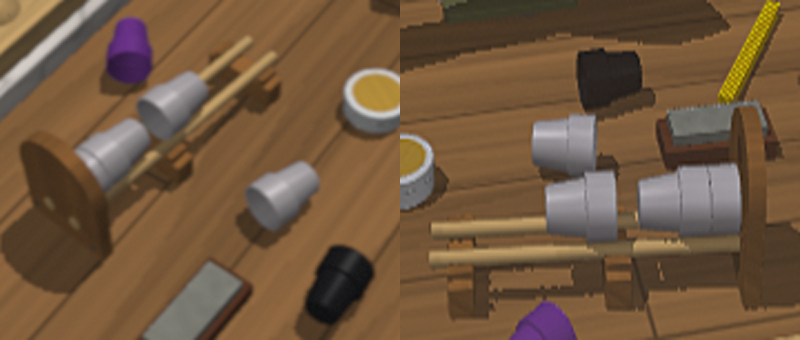

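The crop confirms it: the steel pot lies between the black look-alike and the rack, mouth towards the end board (+y side). Next I'll fit the axes.

```bash
python3 - <<'E'
from h import *
from scipy.optimize import least_squares
D={n:np.load(n+'0.npz') for n in('side','scene')}
for n in D:
    w=D[n]['w'];f=D[n]['f'];hsv=cv2.cvtColor(f,cv2.COLOR_RGB2HSV)
    def box(a,b,g=True):
        m=np.all((w>a)&(w<b),-1)
        if g: m&=(hsv[...,1]<50)&(hsv[...,2]>70)
        return w[m]
    def axis(p,rz):  # collar+body cone fit: robust piecewise radius, unknown mouth y, x0, slope
        def res(q):
            x0,c,s,=q; t=np.array([s,1])/np.hypot(s,1)
            d=p[:,:2]-[x0,c]; a=d@t; l=d@[t[1],-t[0]]
            r=np.where(a>6,32,np.where(a>-40,22.5+(a+40)/46*5,22.5))
            over=np.maximum(np.abs(a)-40,0)
            return np.hypot(l,p[:,2]-rz)-r+np.sign(1)*over
        best=min((least_squares(res,[np.median(p[:,0]),c0,s0],loss='soft_l1',f_scale=2) for c0 in np.median(p[:,1])+np.array([-20,0,20]) for s0 in(-.3,0,.3)),key=lambda r:r.cost)
        return best.x.round(3),best.cost/len(p)
    p=box([395,-40,12],[510,80,75]);print(n,'stray',len(p),axis(p,32))
    p=box([580,-50,60],[700,60,120]);print(n,'potc',len(p),axis(p,78))
    p=box([580,60,60],[700,190,120]);print('row ends',np.percentile(p[:,1],[1,99]),'ridge', np.polyfit(*(p[p[:,2]>104][:,[1,0]].T),1))
    p=box([560,150,115],[720,260,170],False);print(n,'board',len(p),np.percentile(p,[2,50,98],axis=0).round())
    A=np.c_[p[:,0],np.ones(len(p))];q=p[p[:,1]<np.median(p[:,1])+3]
    m=(hsv[...,2]<50)&(w[...,2]>12)&(w[...,2]<80)&(w[...,0]>300)&(w[...,0]<460)&(w[...,1]>0)&(w[...,1]<180)
    p=w[m];print(n,'black',len(p),np.percentile(p,[3,50,97],axis=0).round())
    m=(hsv[...,2]>120)&(hsv[...,1]>60)&(w[...,2]>40)&(w[...,2]<56)&(w[...,0]>560)&(w[...,0]<700)&(w[...,1]>-200)&(w[...,1]<-50)
    p=w[m];print(n,'rails',len(p),np.percentile(p,[3,50,97],axis=0).round())
E
```

```text
side stray 633 (array([4.47784e+02, 2.19320e+01, 2.63000e-01]), np.float64(1.422397100462202))
side potc 588 (array([6.24151e+02, 9.07700e+00, 9.70000e-02]), np.float64(1.5603802081814309))
row ends [ 78.7729937  170.24163589] ridge [2.97953143e-02 6.32770047e+02]
side board 715 [[587. 189. 116.]
 [634. 206. 146.]
 [698. 216. 165.]]
side black 752 [[301.  72.  21.]
 [321. 115.  53.]
 [350. 146.  63.]]
side rails 334 [[ 575. -160.   44.]
 [ 615. -117.   51.]
 [ 646.  -59.   55.]]
scene stray 523 (array([4.48485e+02, 1.81670e+01, 3.07000e-01]), np.float64(2.784384985626611))
scene potc 677 (array([6.25886e+02, 8.15000e+00, 1.26000e-01]), np.float64(2.172799026759895))
row ends [ 73.33662386 184.78440017] ridge [9.95019013e-02 6.35054455e+02]
scene board 397 [[605. 182. 116.]
 [680. 192. 144.]
 [714. 206. 165.]]
scene black 450 [[308.  66.  16.]
 [347.  96.  45.]
 [363. 141.  63.]]
scene rails 397 [[ 575. -162.   45.]
 [ 626. -110.   50.]
 [ 647.  -54.   55.]]
```

Call:
{"api": "servo_tool", "payload": {
  "plan": [
    [1.6, -1.6, 0, -0.1],
    [3.2, -3.2, 0, -0.2],
    [4.8, -4.8, 0, -0.3],
    [6.0, -6.2, 0, -0.4],
    [7.1, -7.2, 0, -0.5],
    [8.2, -8.3, 0, -0.6],
    [9.3, -9.4, 0, -0.7],
    [10.3, -10.4, 0, -0.8],
    [11.3, -11.4, 0, -0.9],
    [11.3, -11.4, 0, -1.0]
  ],
  "hand": 1,
  "grip_force": 40
}}

```text
t: 0.93
tool_pos: [331.4, -164.3, 231.2]
ee_rot: [[0.322, 0.947, 0.0], [0.947, -0.322, 0.001], [0.001, -0.0, -1.0]]
contact_force: [-0.2, -0.9, -0.3]
grip_width: 85.4
grasp_force: 0.0
```

```bash
cat > rel.py <<'E'
import sys
from h import *
def rel(x,y,z,ang):  # ang: world dir of tool y, deg (mod 180)
    s=env.get_state();R=s['ee_rot'];d=R.T@(np.array([x,y,z])-s['tool_pos'])/25
    a=np.arctan2(R[1,1],R[0,1]);t=np.radians(ang)-a;t=(t+np.pi/2)%np.pi-np.pi/2
    print('t',round(s['t'],2),s['tool_pos'].round(1),'ang',round(np.degrees(a),1),'rel',d.round(2),'yaw',round(-t,3),'j',s['joints'].round(2),'F',s['contact_force'].round(1),'w',round(s['grip_width'],1),round(s['grasp_force'],1))
if __name__=='__main__': rel(*map(float,sys.argv[1:]))
E
python3 rel.py 451.7 33.5 160 -15.2
```

```text
t 0.93 [ 331.4 -164.3  231.2] ang -18.8 rel [9.04 2.01 2.86] yaw -0.063 j [-0.46 -0.01 -0.46  1.12  0.    1.44] F [-0.2 -0.9 -0.3] w 85.4 0.0
```

Call:
{"api": "servo_tool", "payload": {
  "plan": [
    [1.5, 0.3, 0.3, -0.01],
    [3.0, 0.7, 0.7, -0.02],
    [4.5, 1.0, 1.0, -0.03],
    [6.0, 1.3, 1.3, -0.04],
    [7.5, 1.7, 1.6, -0.05],
    [8.6, 1.9, 1.9, -0.06],
    [9.0, 2.0, 2.0, -0.06],
    [9.0, 2.0, 2.0, -0.06],
    [9.0, 2.0, 2.0, -0.06],
    [9.0, 2.0, 2.0, -0.06]
  ]
}}

```text
t: 1.77
tool_pos: [451.0, 27.7, 181.3]
ee_rot: [[0.273, 0.962, -0.001], [0.962, -0.273, -0.001], [-0.001, -0.001, -1.0]]
contact_force: [0.2, 0.0, -0.7]
grip_width: 85.4
grasp_force: 0.0
```

```bash
python3 - <<'E'
from h import *
s=snap('wrist','w1.png');w=cloud(s);np.savez('w1.npz',w=w,f=s['frame'])
hsv=cv2.cvtColor(s['frame'],cv2.COLOR_RGB2HSV)
m=np.all((w>[395,-40,15])&(w<[510,80,70]),-1)&(hsv[...,1]<50)&(hsv[...,2]>70)
p=w[m];print(len(p))
if len(p)>50:
    r=cv2.minAreaRect(p[:,:2].astype(np.float32));print(r,np.percentile(p,[1,50,99],axis=0).round(1))
    top=p[p[:,2]>58];print(len(top),np.percentile(top,[2,50,98],axis=0).round(1))
E
python3 rel.py 451.7 33.5 15 -15.2
```

```text
6049
((447.751708984375, 19.925495147705078), (80.26982879638672, 62.05678176879883), 74.38385009765625) [[421.4 -17.8  21.9]
 [448.5  29.2  56. ]
 [484.   63.9  64.4]]
2281 [[435.7  17.5  58.1]
 [452.7  41.4  62.1]
 [472.4  60.2  64.5]]
t 1.82 [451.2  27.5 181.5] ang -15.9 rel [ 0.24 -0.04  6.66] yaw -0.011 j [ 0.06  0.17 -0.4   1.01 -0.    1.91] F [ 0.6 -1.   0.2] w 85.4 0.0
```

View pics/w1.png

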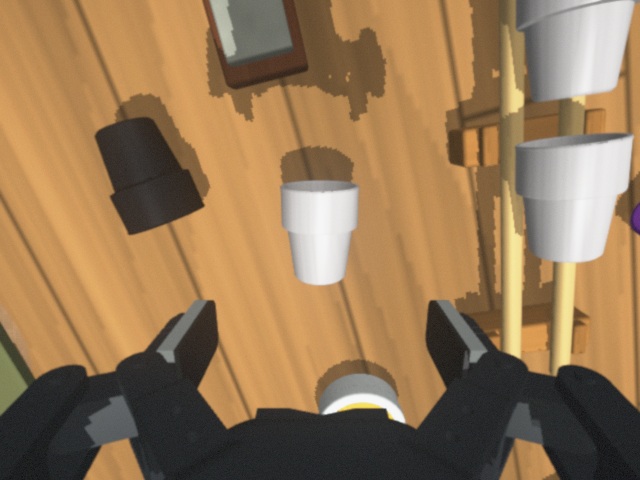

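The wrist view shows the steel pot at (320,230) between the fingers, mouth up in the picture. The black pot is well to the left at (150,180). Descending.

Call:
{"api": "servo_tool", "payload": {
  "plan": [
    [0.24, -0.04, 1.0, -0.005],
    [0.24, -0.04, 2.2, -0.005],
    [0.24, -0.04, 3.4, -0.005],
    [0.24, -0.04, 4.6, -0.005],
    [0.24, -0.04, 5.6, -0.005],
    [0.24, -0.04, 6.3, -0.005],
    [0.24, -0.04, 6.7, -0.005],
    [0.24, -0.04, 6.8, -0.005],
    [0.24, -0.04, 6.8, -0.005],
    [0.24, -0.04, 6.8, -0.005]
  ]
}}

```text
t: 2.65
tool_pos: [453.1, 34.0, 12.1]
ee_rot: [[0.268, 0.963, 0.001], [0.963, -0.268, -0.0], [0.0, 0.001, -1.0]]
contact_force: [1.0, 0.3, 0.1]
grip_width: 85.5
grasp_force: 0.0
```

Call:
{"api": "servo_tool", "payload": {
  "plan": [
    [0, 0, 0, 0],
    [0, 0, 0, 0],
    [0, 0, 0, 0],
    [0, 0, 0, 0],
    [0, 0, 0, 0],
    [0, 0, 0, 0],
    [0, 0, 0, 0],
    [0, 0, 0, 0],
    [0, 0, 0, 0],
    [0, 0, 0, 0]
  ],
  "hand": 0,
  "grip_force": 40
}}

```text
t: 3.48
tool_pos: [453.3, 34.7, 12.5]
ee_rot: [[0.267, 0.964, 0.002], [0.964, -0.267, -0.0], [0.0, 0.002, -1.0]]
contact_force: [-1.3, -1.3, 5.6]
grip_width: 62.1
grasp_force: 43.2
```

Call:
{"api": "servo_tool", "payload": {
  "plan": [
    [0, 0, -0.2, 0],
    [0, 0, -0.8, 0],
    [0, 0, -1.6, 0],
    [0, 0, -2.6, 0],
    [0, 0, -3.6, 0],
    [0, 0, -4.6, 0],
    [0, 0, -5.4, 0],
    [0, 0, -6.0, 0],
    [0, 0, -6.0, 0],
    [0, 0, -6.0, 0]
  ]
}}

```text
t: 4.32
tool_pos: [453.3, 34.8, 162.1]
ee_rot: [[0.267, 0.964, 0.002], [0.964, -0.267, 0.0], [0.001, 0.002, -1.0]]
contact_force: [-0.3, -0.3, -1.6]
grip_width: 62.0
grasp_force: 44.6
```

```bash
python3 - <<'E'
from h import *
s=snap('wrist','w2.png');w=cloud(s)
hsv=cv2.cvtColor(s['frame'],cv2.COLOR_RGB2HSV);g=(hsv[...,1]<50)&(hsv[...,2]>70)
for nm,a,b in (('held',[395,-40,120],[510,90,240]),('potc',[570,-50,60],[700,55,120]),('row',[570,60,60],[700,190,120])):
    p=w[np.all((w>a)&(w<b),-1)&g];print(nm,len(p))
    if len(p)>100:
        print(cv2.minAreaRect(p[:,:2].astype(np.float32)),np.percentile(p,[1,50,99],axis=0).round(1))
E
python3 rel.py 612 -80 180 -6.5
```

```text
held 30698
((451.3671875, 32.221641540527344), (56.16082000732422, 107.55875396728516), 74.3044662475586) [[403.   14.6 152. ]
 [455.2  44.3 207.4]
 [500.5  64.7 224.3]]
potc 12400
((622.6461181640625, 8.83530044555664), (80.72447967529297, 62.97419357299805), 82.90129852294922) [[594.5 -27.2  64.1]
 [609.7  20.8 100.4]
 [656.7  51.1 110.9]]
row 11076
((626.0914306640625, 108.88284301757812), (37.71896743774414, 71.7738037109375), 4.62551736831665) [[607.   77.1  69.4]
 [619.2 107.   97.7]
 [642.7 138.1 108.7]]
t 4.37 [452.3  34.8 161. ] ang -15.5 rel [-2.72  7.38 -0.76] yaw -0.156 j [ 0.08  0.18 -0.43  0.95  0.    1.92] F [ 0.2  0.1 -1.7] w 62.2 44.6
```

View pics/w2.png

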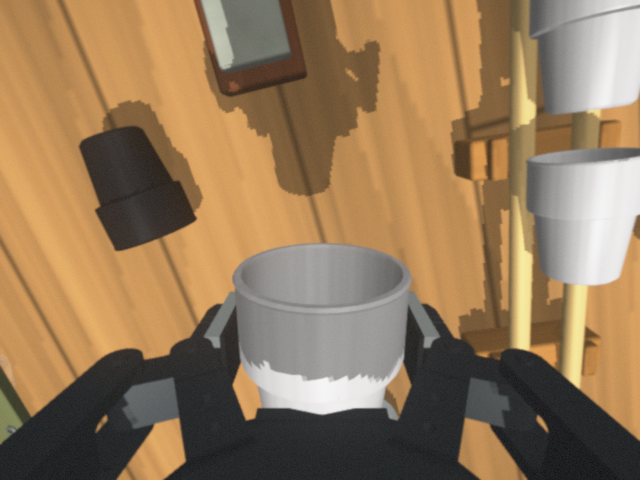

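The pot is held at (322,310) in the picture, mouth ahead. Pot c is at (585,215). Carrying it to above the rails, about 95 mm behind pot c.

```bash
python3 rel.py 614.8 -70.2 175 -7
```

```text
t 4.37 [452.3  34.8 161. ] ang -15.5 rel [-2.31  7.38 -0.56] yaw -0.148 j [ 0.08  0.18 -0.43  0.95  0.    1.92] F [ 0.2  0.1 -1.7] w 62.2 44.6
```

Call:
{"api": "servo_tool", "payload": {
  "plan": [
    [-0.3, 0.8, -0.2, -0.02],
    [-0.7, 2.0, -0.4, -0.04],
    [-1.1, 3.3, -0.56, -0.07],
    [-1.5, 4.6, -0.56, -0.1],
    [-1.9, 5.8, -0.56, -0.13],
    [-2.1, 6.7, -0.56, -0.148],
    [-2.3, 7.2, -0.56, -0.148],
    [-2.31, 7.38, -0.56, -0.148],
    [-2.31, 7.38, -0.56, -0.148],
    [-2.31, 7.38, -0.56, -0.148]
  ]
}}

```text
t: 5.2
tool_pos: [613.5, -69.6, 173.8]
ee_rot: [[0.122, 0.993, -0.003], [0.993, -0.122, 0.001], [0.0, -0.004, -1.0]]
contact_force: [-0.3, 0.5, -1.6]
grip_width: 62.0
grasp_force: 44.5
```

```bash
python3 - <<'E'
from h import *
W=[]
for n in ('wrist','side','scene'):
    s=snap(n,n+'3.png');w=cloud(s)
    hsv=cv2.cvtColor(s['frame'],cv2.COLOR_RGB2HSV);g=(hsv[...,1]<50)&(hsv[...,2]>70)
    p=w[np.all((w>[570,-50,60])&(w<[700,50,120]),-1)&g]
    if len(p)>100: print(n,'potc',len(p),cv2.minAreaRect(p[:,:2].astype(np.float32)))
    p=w[np.all((w>[570,-140,140])&(w<[660,-20,260]),-1)&g];q=p[(p[:,2]<235)]
    if len(q)>50: print(n,'held',len(q),np.percentile(q,[1,50,99],axis=0).round(1))
    # rails
    m=(hsv[...,2]>120)&(hsv[...,1]>60)&np.all((w>[560,-200,42])&(w<[690,170,58]),-1)
    p=w[m]
    for lo,hi in ((-9,99),):
        d=(p[:,0]-(624.5+.122*(p[:,1]-8.8)))
        for sg in(-1,1):
            k=p[(d*sg>10)&(d*sg<40)]
            if len(k)>40:print(n,'rail',sg,len(k),np.polyfit(k[:,1],k[:,0],1),np.percentile(k[:,1],[2,98]),k[:,2].max())
f=cv2.imread('pics/wrist3.png');c=cv2.imread('pics/side3.png')[130:330,180:420]
cv2.imwrite('pics/c3.png',np.hstack([cv2.resize(f,(400,300)),cv2.resize(c,(400,300),interpolation=cv2.INTER_CUBIC)]))
E
python3 rel.py 614.8 -70.2 58 -7
```

```text
wrist potc 12884 ((623.7880249023438, 8.89993667602539), (79.86670684814453, 62.83012008666992), 82.82081604003906)
wrist held 28078 [[571.6 -89.2 163.6]
 [615.2 -59.9 217.7]
 [658.3 -42.7 233. ]]
wrist rail -1 2107 [1.30032221e-01 6.00825694e+02] [-76.18146935  83.9695806 ] 55.16540208704646
wrist rail 1 2268 [1.50635681e-01 6.47262287e+02] [-81.28534842  79.05587275] 55.52644202506628
side potc 555 ((623.320556640625, 10.188386917114258), (77.42161560058594, 63.630836486816406), 85.33418273925781)
side held 521 [[578.8 -90.5 161.5]
 [619.3 -58.5 195.3]
 [650.2 -42.4 226.7]]
side rail -1 238 [1.30335809e-01 5.97867680e+02] [-157.62103852   -8.25417207] 57.179174336886085
side rail 1 181 [8.47079002e-02 6.40100170e+02] [-163.57240815  -66.43860085] 56.072206260386636
scene potc 655 ((638.83642578125, 6.158180236816406), (78.51884460449219, 50.98540496826172), 84.20496368408203)
scene held 512 [[ 605.2 -126.4  176.9]
 [ 634.4  -95.1  205.5]
 [ 656.5  -49.1  225.3]]
scene rail -1 204 [1.41165485e-01 6.07049229e+02] [-159.57976195   69.09660183] 56.67860137644449
scene rail 1 301 [1.33169308e-01 6.51735700e+02] [-165.4226402  102.404741 ] 56.798099563372304
t 5.35 [613.8 -69.3 175.1] ang -6.9 rel [-0.03  0.05  4.68] yaw 0.001 j [-0.11  0.45 -0.    1.12  0.    1.58] F [-0.4  0.3 -1.2] w 61.9 44.5
```

View pics/c3.png

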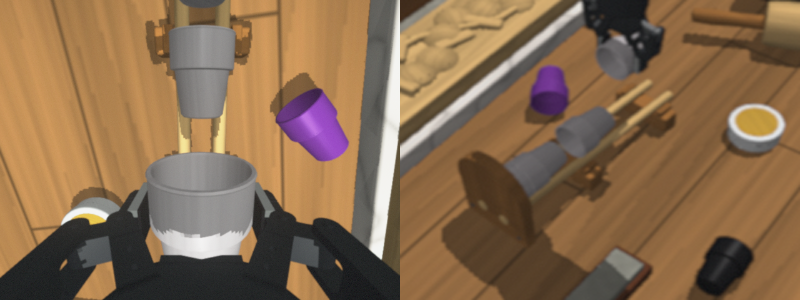

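The pot hangs in line with the row (picture: pot at (200,200), row at (203,70)). The purple pot at (310,125) is well clear. Lowering onto the rails.

Call:
{"api": "servo_tool", "payload": {
  "plan": [
    [0, 0, 0.6, 0.005],
    [0, 0, 1.4, 0.005],
    [0, 0, 2.2, 0.005],
    [0, 0, 3.0, 0.005],
    [0, 0, 3.6, 0.005],
    [0, 0, 4.1, 0.005],
    [0, 0, 4.4, 0.005],
    [0, 0, 4.55, 0.005],
    [0, 0, 4.62, 0.005],
    [0, 0, 4.62, 0.005]
  ]
}}

```text
t: 6.18
tool_pos: [615.1, -70.0, 60.2]
ee_rot: [[0.126, 0.992, 0.001], [0.992, -0.126, -0.0], [0.0, 0.001, -1.0]]
contact_force: [-0.5, -0.7, -1.8]
grip_width: 62.0
grasp_force: 44.5
```

```bash
python3 rel.py 614.1 -69.3 58 -7.2
```

```text
t 6.18 [615.1 -70.   60.2] ang -7.3 rel [ 0.02 -0.04  0.09] yaw -0.001 j [-0.11  0.53 -0.18  0.86  0.    1.58] F [-0.5 -0.7 -1.8] w 62.0 44.5
```

Call:
{"api": "servo_tool", "payload": {
  "plan": [
    [0, -0.02, 0.02, 0],
    [0, -0.03, 0.04, 0],
    [0, -0.03, 0.06, 0],
    [0, -0.03, 0.08, 0],
    [0, -0.03, 0.08, 0],
    [0, -0.03, 0.08, 0],
    [0, -0.03, 0.08, 0],
    [0, -0.03, 0.08, 0],
    [0, -0.03, 0.08, 0],
    [0, -0.03, 0.08, 0]
  ]
}}

```text
t: 7.02
tool_pos: [615.0, -70.1, 59.6]
ee_rot: [[0.127, 0.992, 0.002], [0.992, -0.127, -0.0], [0.0, 0.002, -1.0]]
contact_force: [-2.3, 0.4, 6.4]
grip_width: 61.9
grasp_force: 45.5
```

Contact with the rails. Releasing, then rising.

Call:
{"api": "servo_tool", "payload": {
  "plan": [
    [0, 0, 0, 0],
    [0, 0, 0, 0],
    [0, 0, 0, 0],
    [0, 0, 0, 0],
    [0, 0, 0, 0],
    [0, 0, 0, 0],
    [0, 0, 0, 0],
    [0, 0, 0, 0],
    [0, 0, 0, 0],
    [0, 0, 0, 0]
  ],
  "hand": 1
}}

```text
t: 7.85
tool_pos: [614.3, -70.0, 57.8]
ee_rot: [[0.127, 0.992, -0.0], [0.992, -0.127, 0.0], [0.0, -0.0, -1.0]]
contact_force: [-0.4, -0.0, -0.5]
grip_width: 85.4
grasp_force: 0.0
```

Call:
{"api": "servo_tool", "payload": {
  "plan": [
    [0, 0, -0.3, 0],
    [0, 0, -1.0, 0],
    [0, 0, -2.0, 0],
    [0, 0, -3.0, 0],
    [0, 0, -4.0, 0],
    [0, 0, -4.6, 0],
    [-0.8, 0, -4.8, 0],
    [-2.0, 0, -4.8, 0],
    [-2.4, 0, -4.8, 0],
    [-2.4, 0, -4.8, 0]
  ]
}}

```text
t: 8.68
tool_pos: [606.4, -131.7, 178.4]
ee_rot: [[0.13, 0.992, 0.001], [0.992, -0.13, -0.001], [-0.001, 0.001, -1.0]]
contact_force: [-0.1, 0.6, -0.0]
grip_width: 85.8
grasp_force: 0.0
```

```bash
python3 - <<'E'
from h import *
s=snap('wrist','wrist4.png');w=cloud(s)
hsv=cv2.cvtColor(s['frame'],cv2.COLOR_RGB2HSV);g=(hsv[...,1]<50)&(hsv[...,2]>70)
for nm,a,b in (('stray',[570,-150,62],[660,-38,118]),('potc',[570,-33,62],[700,55,118])):
    p=w[np.all((w>a)&(w<b),-1)&g]
    if len(p)>100: print(nm,len(p),cv2.minAreaRect(p[:,:2].astype(np.float32)),np.percentile(p,[1,50,99],axis=0).round(1))
f=cv2.imread('pics/wrist4.png')
s=snap('side','side4.png')
c=cv2.imread('pics/side4.png')[130:330,180:420]
cv2.imwrite('pics/c4.png',np.hstack([cv2.resize(f,(400,300)),cv2.resize(c,(400,300),interpolation=cv2.INTER_CUBIC)]))
E
python3 rel.py 600 -165 165 -7.2
```

```text
stray 10478 ((612.50048828125, -85.53163146972656), (79.33927917480469, 61.94780349731445), 82.78727722167969) [[ 586.4 -123.1   87.1]
 [ 612.7  -76.5  102.7]
 [ 644.1  -45.6  111. ]]
potc 6978 ((621.353515625, -8.023296356201172), (46.91641616821289, 61.10015869140625), 82.70095825195312) [[598.  -32.2  72.9]
 [621.1  -9.8  99. ]
 [647.8  12.7 104.9]]
t 8.78 [ 606.5 -129.4  177.8] ang -7.3 rel [-1.45 -0.08  0.51] yaw -0.002 j [-0.21  0.45  0.01  1.13  0.    1.49] F [-0.3  0.   0.7] w 85.7 0.0
```

View pics/c4.png

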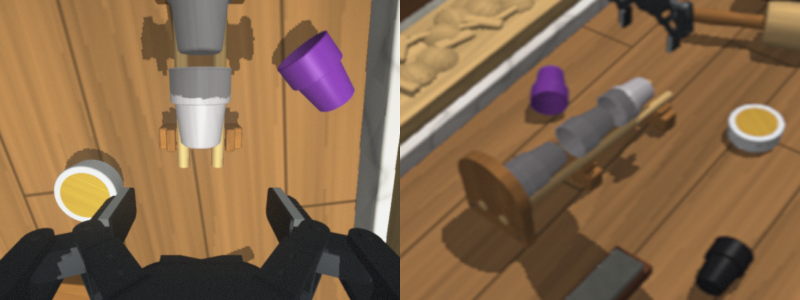

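The stray is at rest and centred, 95 mm behind pot c. Now I'll shut the fingers and go down behind its bottom.

Call:
{"api": "servo_tool", "payload": {
  "plan": [
    [-0.6, 0.02, 0, 0],
    [-1.2, 0.05, 0, 0],
    [-1.63, 0.05, 0, 0],
    [-1.63, 0.05, 0.4, 0],
    [-1.63, 0.05, 1.3, 0],
    [-1.63, 0.05, 2.3, 0],
    [-1.63, 0.05, 3.3, 0],
    [-1.63, 0.05, 4.1, 0],
    [-1.63, 0.05, 4.6, 0],
    [-1.63, 0.05, 4.6, 0]
  ],
  "hand": 0
}}

```text
t: 9.62
tool_pos: [599.6, -169.1, 58.5]
ee_rot: [[0.127, 0.992, -0.007], [0.992, -0.127, 0.002], [0.001, -0.007, -1.0]]
contact_force: [-1.2, -0.2, -0.0]
grip_width: 0.4
grasp_force: 0.0
```

```bash
python3 - <<'E'
from h import *
s=snap('wrist','wrist5.png')
E
python3 rel.py 620.3 -20 62 -7
```

```text
t 9.67 [ 600.8 -169.4   60.4] ang -7.3 rel [ 6.03  0.02 -0.06] yaw -0.005 j [-0.28  0.54 -0.16  0.87  0.    1.42] F [ 0.7 -0.1 -0.3] w 0.2 0.0
```

View pics/wrist5.png

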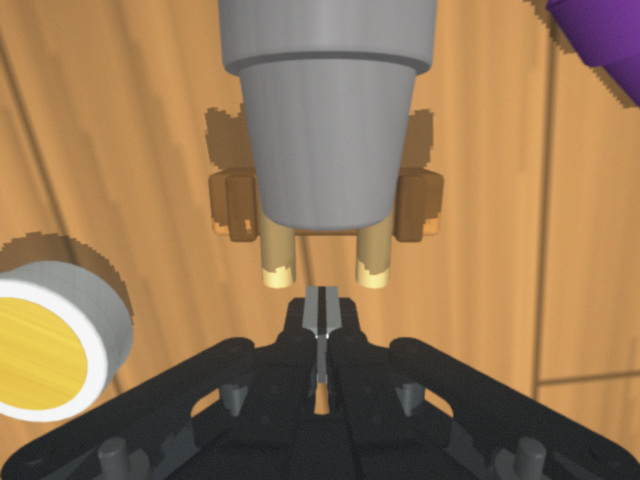

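Shut fingertips at (322,300) are centred on the pot's bottom at (327,220), clear of the rails. Pushing gently.

Call:
{"api": "servo_tool", "payload": {
  "plan": [
    [0.3, 0, -0.08, 0],
    [0.7, 0.02, -0.08, 0],
    [1.05, 0.03, -0.08, 0],
    [1.4, 0.03, -0.08, 0],
    [1.7, 0.03, -0.08, 0],
    [2.0, 0.03, -0.08, 0],
    [2.25, 0.03, -0.08, 0],
    [2.5, 0.03, -0.08, 0],
    [2.75, 0.03, -0.08, 0],
    [3.0, 0.03, -0.08, 0]
  ]
}}

```text
t: 10.5
tool_pos: [613.2, -95.4, 64.9]
ee_rot: [[0.127, 0.992, 0.0], [0.992, -0.127, -0.0], [-0.0, 0.0, -1.0]]
contact_force: [-0.0, -2.7, 0.3]
grip_width: -0.1
grasp_force: 1.1
```

Call:
{"api": "servo_tool", "payload": {
  "plan": [
    [0.2, 0, 0, 0],
    [0.4, 0, 0, 0],
    [0.6, 0, 0, 0],
    [0.8, 0, 0, 0],
    [1.0, 0, 0, 0],
    [1.2, 0, 0, 0],
    [1.4, 0, 0, 0],
    [1.6, 0, 0, 0],
    [1.8, 0, 0, 0],
    [2.0, 0, 0, 0]
  ]
}}

```text
t: 11.33
tool_pos: [619.4, -45.8, 64.8]
ee_rot: [[0.127, 0.992, 0.0], [0.992, -0.127, -0.0], [-0.0, 0.0, -1.0]]
contact_force: [0.8, -3.7, 2.1]
grip_width: 0.2
grasp_force: 1.6
```

```bash
cat > look.py <<'E'
from h import *
import sys
i=sys.argv[1];out=[]
for n in ('side','scene'):
    s=snap(n,n+i+'.png');f=cv2.imread('pics/'+n+i+'.png')
    c=f[165:315,205:405] if n=='side' else f[205:310,250:410]
    out.append(cv2.resize(c,(400,300),interpolation=cv2.INTER_CUBIC))
    w=cloud(s);hsv=cv2.cvtColor(s['frame'],cv2.COLOR_RGB2HSV);g=(hsv[...,1]<50)&(hsv[...,2]>70)
    p=w[np.all((w>[570,-150,70])&(w<[700,200,118]),-1)&g];print(n,len(p),np.percentile(p,[1,99],axis=0).round(1))
cv2.imwrite('pics/c'+i+'.png',np.hstack(out))
E
python3 look.py 6; python3 rel.py 620 0 62 -7.2
```

```text
side 1559 [[594.9 -31.2  72.2]
 [659.1 169.1 111.7]]
scene 1787 [[619.1 -38.1  71. ]
 [680.4 183.7 111.2]]
t 11.43 [619.1 -44.8  64.6] ang -7.2 rel [ 1.78 -0.19  0.11] yaw -0.0 j [-0.07  0.53 -0.17  0.87  0.    1.62] F [ 0.7  0.3 -0.7] w -0.1 0.1
```

View pics/c6.png

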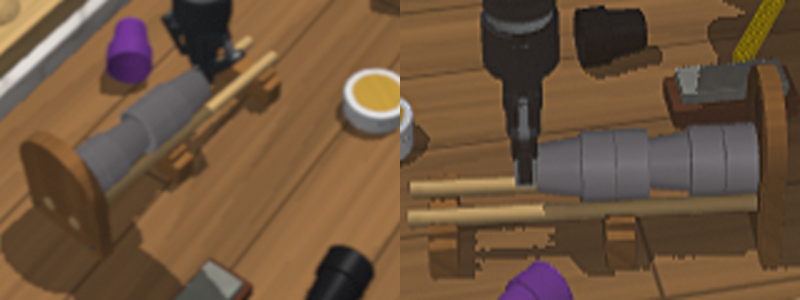

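Stray and c are nested and their pair is moving up to a and b; the fingers are still centred on the bottom at (525,165) in the right-hand crop. About 40–45 mm remain.

Call:
{"api": "servo_tool", "payload": {
  "plan": [
    [0.15, -0.04, 0, 0],
    [0.3, -0.07, 0, 0],
    [0.45, -0.07, 0, 0],
    [0.6, -0.07, 0, 0],
    [0.75, -0.07, 0, 0],
    [0.9, -0.07, 0, 0],
    [1.05, -0.07, 0, 0],
    [1.15, -0.07, 0, 0],
    [1.25, -0.07, 0, 0],
    [1.3, -0.07, 0, 0]
  ]
}}

```text
t: 12.27
tool_pos: [621.9, -13.5, 64.9]
ee_rot: [[0.126, 0.992, 0.0], [0.992, -0.126, -0.0], [-0.0, 0.0, -1.0]]
contact_force: [1.6, -3.6, 2.3]
grip_width: -0.0
grasp_force: 1.9
```

Call:
{"api": "servo_tool", "payload": {
  "plan": [
    [0.04, 0, 0, 0],
    [0.08, 0, 0, 0],
    [0.12, 0, 0, 0],
    [0.16, 0, 0, 0],
    [0.2, 0, 0, 0],
    [0.23, 0, 0, 0],
    [0.26, 0, 0, 0],
    [0.28, 0, 0, 0],
    [0.28, 0, 0, 0],
    [0.28, 0, 0, 0]
  ]
}}

```text
t: 13.1
tool_pos: [622.6, -6.7, 64.8]
ee_rot: [[0.127, 0.992, 0.0], [0.992, -0.127, 0.0], [0.0, 0.0, -1.0]]
contact_force: [2.9, -4.0, 2.5]
grip_width: -0.1
grasp_force: 1.8
```

```bash
python3 look.py 7; python3 rel.py 623 0 62 -7.2
```

```text
side 1337 [[598.9   8.9  72.4]
 [658.3 169.1 112.5]]
scene 1528 [[ 6.214e+02 -2.000e-01  7.050e+01]
 [ 6.815e+02  1.840e+02  1.111e+02]]
t 13.2 [622.6  -6.7  64.8] ang -7.3 rel [ 0.27 -0.02  0.11] yaw -0.001 j [-0.01  0.53 -0.16  0.87  0.    1.69] F [ 1.1 -3.8  1.9] w 0.0 1.7
```

Call:
{"api": "servo_tool", "payload": {
  "plan": [
    [0.03, 0, 0, 0],
    [0.06, 0, 0, 0],
    [0.09, 0, 0, 0],
    [0.12, 0, 0, 0],
    [0.15, 0, 0, 0],
    [0.18, 0, 0, 0],
    [0.2, 0, 0, 0],
    [0.22, 0, 0, 0],
    [0.24, 0, 0, 0],
    [0.24, 0, 0, 0]
  ]
}}

```text
t: 14.03
tool_pos: [623.4, -2.0, 64.8]
ee_rot: [[0.127, 0.992, 0.0], [0.992, -0.127, -0.002], [-0.002, 0.0, -1.0]]
contact_force: [1.1, -6.3, 2.4]
grip_width: 0.2
grasp_force: 3.4
```

Call:
{"api": "servo_tool", "payload": {
  "plan": [
    [0.01, 0, 0, 0],
    [0.02, 0, 0, 0],
    [0.03, 0, 0, 0],
    [0.04, 0, 0, 0],
    [0.05, 0, 0, 0],
    [0.06, 0, 0, 0],
    [0.07, 0, 0, 0],
    [0.08, 0, 0, 0],
    [0.08, 0, 0, 0],
    [0.08, 0, 0, 0]
  ]
}}

```text
t: 14.87
tool_pos: [623.6, -1.9, 64.8]
ee_rot: [[0.129, 0.992, -0.0], [0.992, -0.129, -0.006], [-0.006, 0.001, -1.0]]
contact_force: [0.9, -12.1, 1.6]
grip_width: -0.0
grasp_force: 5.7
```

```bash
python3 look.py 8; python3 rel.py 623 0 62 -7.2
```

```text
side 1304 [[599.9  13.2  73.1]
 [658.  169.6 112.1]]
scene 1494 [[623.3   4.7  71. ]
 [680.5 184.  111.1]]
t 14.97 [623.6  -1.9  64.8] ang -7.4 rel [ 0.07 -0.03  0.11] yaw -0.003 j [-0.    0.53 -0.16  0.88 -0.01  1.7 ] F [  1.3 -11.8   3.4] w -0.1 5.7
```

View pics/c8.png

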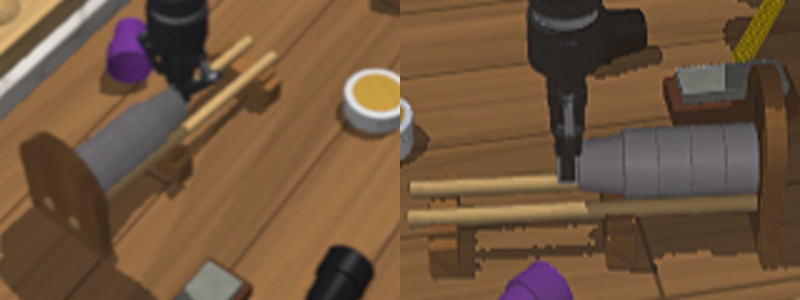

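The picture shows four evenly spaced collars, right crop (625–755,160), against the end board. The force rose to 12 N with no motion, so the row is home. Backing off and rising.

Call:
{"api": "servo_tool", "payload": {
  "plan": [
    [-0.1, 0, 0, 0],
    [-0.4, 0, 0, 0],
    [-0.9, 0, 0, 0],
    [-1.5, 0, 0, 0],
    [-2.2, 0, 0, 0],
    [-2.6, 0, -0.6, 0],
    [-2.8, 0, -1.8, 0],
    [-2.8, 0, -3.0, 0],
    [-2.8, 0, -4.0, 0],
    [-2.8, 0, -4.4, 0]
  ]
}}

```text
t: 15.8
tool_pos: [616.1, -69.5, 178.5]
ee_rot: [[0.128, 0.992, 0.005], [0.992, -0.128, 0.0], [0.001, 0.005, -1.0]]
contact_force: [1.0, 0.3, 0.1]
grip_width: 0.1
grasp_force: 0.0
```

```bash
python3 - <<'E'
from h import *
s=snap('wrist','w9.png');w=cloud(s)
hsv=cv2.cvtColor(s['frame'],cv2.COLOR_RGB2HSV);g=(hsv[...,1]<50)&(hsv[...,2]>70)
p=w[np.all((w>[570,-20,68])&(w<[700,200,118]),-1)&g]
t=np.array([.125,.992]);a=p[:,:2]@t;l=p[:,:2]@[t[1],-t[0]]
print(a.min(),a.max())
for k in np.arange(np.floor(a.min()),a.max(),6):
    m=(a>=k)&(a<k+6)
    if m.sum()>30: q=np.percentile(l[m],[1,99]);print(k,q.round(1),(q.mean()).round(1),p[m][:,2].max().round(1))
E
```

```text
86.16383269333964 153.80247212329525
86.0 [596.7 638.1] 617.4 101.8
92.0 [595.5 639.3] 617.4 102.6
98.0 [595.  639.8] 617.4 103.3
104.0 [594.2 640.8] 617.5 104.8
110.0 [593.8 641.5] 617.6 105.1
116.0 [593.  642.5] 617.8 105.7
122.0 [592.4 643.2] 617.8 106.2
128.0 [588.5 647.3] 617.9 110.8
134.0 [588. 648.] 618.0 111.8
140.0 [587.9 647.7] 617.8 111.9
146.0 [587.1 648.2] 617.6 111.4
```

View pics/w9.png

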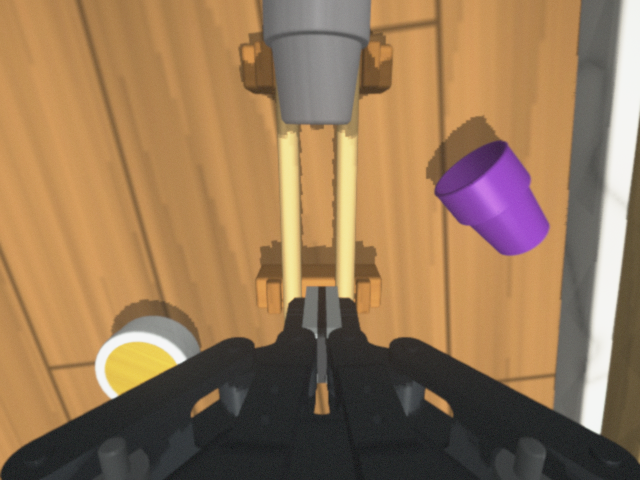

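The stray's bottom at (315,115) is straight and level in the stack, and the robot is clear. Handing in.

```bash
python3 -c "
from bench import env
print(env.hand_in())"
```

```text
the job is handed in; nothing more can be done
None
```

The stray pot went onto the rails clear of the others and was released, then pushed until the row stopped against the end board. All four pots looked nested, straight and level; I've handed the job in, but no verdict came back.

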